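Refit the hook-in filter cover and press the reset pad

TASK

Put the loose cover plate back on the filter unit: hook its plain edge (the one without knobs) under the unit's steel lip with the plate tilted, then lower the other edge until the plate lies flat on its ledge inside the rim, without letting it drop. Then press the large rectangular membrane pad on the unit gently, until about 6 N is felt, and let go. Press neither of the two small round keys, and leave the tool holder, spray bottle, V-block and oil tin where they stand.

Things in the scene. Friction and masses are not known exactly. Their poses are not given: they have to be found in the camera images.
- cover_handle (a point): Centre of the handle bar of the loose cover, 35 mm above the plate's underside, over the plate's middle. Dark bridge handle: bar 12 mm thick (x), 84 long (y), 14 high (28 to 42 mm above the underside), on a 12 mm square leg at y = -36 and +36 mm, open between. x points to the plain edge that goes under the lip, z up from the plate.
- cover: Loose aluminium plate, 0.27 to 0.5 kg, 150 mm long (x) by 110 wide (y), 6 thick; starts flat on the bench, handle up. Origin: centre of its underside, axes as cover_handle. Near the edge opposite the plain one stand two fixed black knobs (18 mm across, 12 high, at x = -60, y = -40 and +40 mm); they cannot pass under the lip.
- cover_edge (a point): Middle of the cover's plain edge, on the underside: 75 mm along +x and 35 mm below cover_handle, same axes.
- bay (a point): Centre of the open bay of the filter unit, at ledge height (44 mm above the bench), where the cover's underside rests. x points to the lip, z up. Bay walls at x = -77 and +77, y = -58 and +58 mm; a ledge 10 to 12 mm wide runs round it, filter paper below. The side walls and the -x wall stand 8 mm above the ledge. Seated, the cover's centre lies here (play 2 mm in x, 3 in y).
- lip (a point): Middle of the free lower edge of the unit's steel lip, at x = +65 mm, 12 mm above the ledge; axes as bay. The lip overhangs the ledge from here to the wall at x = +77, over the whole width; it is 5 mm thick. The level cover is too long to pass straight down, and too high to slide in over the opposite wall: tilted 10 to 20 degrees, plain edge low, it goes under.
- unit: The filter unit, a grey box fixed to the bench. Origin at bench height below bay, axes as bay. It reaches from x = -92 to +92 and y = -114 to +70 mm; the rim is 52 mm high, the lip's top 61 mm, the key console (y = -114 to -70) 50 mm.
- key_top (a point): Middle of the top of the large rectangular membrane pad, 44 by 28 mm (x, y), on the console at x = -48, y = -92 mm from bay, 55.5 mm above the bench. Axes as bay. It gives way at about 2 N, reaches its stop after 2.5 mm at 8 N, and springs back. More than 25 N breaks it.
- key (a joint): Travel of the rectangular pad, 0 released to 0.0025 m fully down.
- small_keys: Two small round membrane keys, 18 mm across, on the same console, not to be pressed: at x = +5 and +38 mm, y = -92 mm from bay, tops 53.5 mm above the bench. Origin under the bay's centre at bench height, axes as bay.
- tool_holder: Bystander: steel tool holder standing on its nose, 64 mm across, 148 mm tall, tapering upward; origin under its centre.
- spray_bottle: Bystander: white spray bottle, 66 mm across, 190 mm tall with a black head that reaches 40 mm along its -x; origin under its centre.
- v_block: Bystander: dark steel V-block with a groove along its top, 50 by 50 mm, 70 mm tall; origin under its centre.
- oil_tin: Bystander: tin, 66 mm across, 100 mm tall; origin under its centre.
Not all that is in view belongs to the job. Of the things that look like the cover, take the one that is nearest to the robot's base at the start.

How it is judged (in metres and radians):
On the way, in this order (a step that is already met when the one before it is completed fails the run):
1. the cover is hooked under the lip, lies flat on the ledge and has been let go (x of cover_edge in the frame of bay between 0.071 and 0.08 m and y of cover_edge in the frame of bay between -0.006 and 0.006 m and z of cover_edge in the frame of bay between -0.002 and 0.003 m and x of cover_handle in the frame of bay between -0.005 and 0.005 m and z of cover_handle in the frame of bay between 0.032 and 0.0385 m and angle between cover_handle's own z axis and vertical below 0.03 rad and contact force between the fingers and cover below 0.1 N), for 0.2 s.
2. the rectangular pad is pressed with at least 4.5 N, the cover in place (x of cover_edge in the frame of bay between 0.071 and 0.08 m and y of cover_edge in the frame of bay between -0.006 and 0.006 m and z of cover_edge in the frame of bay between -0.002 and 0.003 m and x of cover_handle in the frame of bay between -0.005 and 0.005 m and z of cover_handle in the frame of bay between 0.032 and 0.0385 m and angle between cover_handle's own z axis and vertical below 0.03 rad and contact force between anything else and key above 4.5 N), for 0.08 s.
At the end, for the whole second after the job is handed in: The cover rests flat (within 1.7 degrees) on the bay's ledge, its plain edge under the lip and centred in the bay within its play (5 mm along, 6 mm across, 3 mm in height), at rest; the rectangular pad is released (x of cover_edge in the frame of bay between 0.071 and 0.08 m and y of cover_edge in the frame of bay between -0.006 and 0.006 m and z of cover_edge in the frame of bay between -0.002 and 0.003 m and x of cover_handle in the frame of bay between -0.005 and 0.005 m and z of cover_handle in the frame of bay between 0.032 and 0.0385 m and angle between cover_handle's own z axis and vertical below 0.03 rad and value of joint key below 0.0006 m and linear speed of cover below 0.02 m/s); the robot touches nothing.
It fails at once if a bystander is moved more than 20 mm or tipped (distance of any of tool_holder, spray_bottle, v_block, oil_tin from where it was at the start of the episode above 0.02 m or angle between any of tool_holder, spray_bottle, v_block, oil_tin's own z axis and vertical above 0.3 rad).
It fails at once if a small round key is pressed (more than 3 N) (contact force between anything else and small_keys above 3 N).
It fails at once if the rectangular pad is pressed with more than 25 N (contact force between anything else and key above 25 N).
It fails at once if the cover is let drop into the bay (it swings down faster than 3.5 rad/s there) (horizontal distance between cover_handle and bay below 0.03 m and angular speed of cover above 3.5 rad/s).
It also fails if it takes over 64 s, if anything falls off the work surface, if the arm or the gripper's body presses on something with over 40 N, if the wrist force passes 120 N, or if a joint passes its speed limit or range.

ROBOT

A 7-joint arm with a two-finger parallel gripper is mounted at the origin on the work surface. World frame = base frame: x ahead of the robot, y to its left, z up, the work surface at z = 0. Lengths are in mm, angles in rad, forces in N, time in s.
With the tool pointing down it reaches from about 425 to 950 mm from the base axis. Payload 16.7 kg.
Tool frame: the origin (TCP) lies at the very end of the fingers, on their centre line; the grasp point (between the pads) lies 19 mm behind it (manip.grasp_offset is the distance from the TCP to the grasp point, in mm); z points along the fingers, y is the direction in which the jaws open and shut (so a half turn about z gives the same grasp; the last joint's range is limited). The gripper opens to 94 mm and grips with 3 to 60 N. Pads are 16 mm wide; open, the fingers measure 119 mm over their backs; the gripper's body (75 mm by 177 mm) begins 78 mm behind the grasp point.
Start: joints at [-1.294, 0.426, 0.074, 1.606, -0.034, 1.111, -0.067], TCP at [278.806, 614.686, 165.667] pointing down, gripper open.
Joint ranges: [-2.85, 2.85], [-0.5, 2.14], [-1.23, 1.37], [0.21, 2.46], [-1.02, 4.16], [0.16, 2.05], [-2.73, 2.73]. Speed limits (rad/s): [1.89, 1.89, 2.39, 2.39, 3.01, 3.01, 3.01].

INTERFACE

Orientations are given as a unit quaternion [x, y, z, w].
In Python, from station import manip gives the robot as it stands. Calls block until the motion is done:
- manip.reach(position, orientation): joint-space move of the TCP to a pose.
- manip.movel(position, orientation=None, velocity=150): straight line of the TCP; orientation=None keeps the orientation; velocity is the mean speed in mm/s.
- manip.goto_joints(angles): joint-space move.
- manip.set_gripper(opening, grip_force=None): opening from 0.0 (shut) to 1.0 (fully open); grip_force is the grip in N (None keeps the last); returns when the fingers have stopped.
- manip.sleep(seconds).
- manip.inverse_kinematics(position, orientation): joint angles nearest the present ones, or None.
- manip.state(): the state.
- manip.capture(name): name is "scene" or "top" or "wrist"; returns a dict with "color" (384x512x3 uint8, red, green, blue), "mtx" (3x3 intrinsics, pixels), "k1" (the pictures are not rectified: a ray, as slopes to the right and down, at radius r is drawn at 1 + k1 r^2 times it, then the intrinsics apply), "R" (3x3) and "t" (3): a world point X has camera coordinates R X + t; the wrist camera has in their place "mount" (4x4, takes a point from camera to tool coordinates, whose origin is the TCP and whose axes are the flange's). Camera axes: x right, y down, z forward; pixel columns grow to the right and rows downward; lengths in mm; the calibration is good to about 2 mm. A picture is of the moment at which its call begins: read the wrist's pose just before it. There is no depth.
A pose or a line that the arm cannot do raises manip.PlanningError and nothing moves.
- manip.finish_job(): hands the job in, once; it reports no verdict.
The state is a dict: "time": time; "joint_pos": joint angles; "dq": joint speeds; "effort": joint torques, N m; "position": TCP position; "orientation": TCP orientation; "contact_force": force on the tool from outside, world axes, zero at the start; "wrist_torque": the same for the moment, N m; "gripper_width": opening from 0.0 (shut) to 1.0 (fully open).
Only numpy, scipy, OpenCV 4.12 (cv2) and the standard library are available. Lean on these libraries where they do the work, as an engineer would, in place of code of your own. Each camera call takes 0.05 s, during which the arm holds its last target.

## Working session

There is one attempt and no reset: what is moved stays moved. The work goes in short steps, each a Python script; the robot and the scene stay as the last script left them, time stands still between calls to the robot, and variables do not carry over. Pictures are saved under pics/ and viewed, and the job is handed in when it is done.

```bash
mkdir -p pics; ls
cat > h.py <<'E'
from station import manip
import cv2, numpy as np, pickle
def snap(n,f):
    s=manip.state(); d=manip.capture(n)
    cv2.imwrite(f'pics/{f}.png',d['color'][:,:,::-1])
    pickle.dump((s,d),open(f'pics/{f}.pkl','wb')); return s,d
E
python3 - <<'E'
from h import *
for n in ['scene','top','wrist']:
    s,d=snap(n,n+'0'); print(n,{k:np.round(v,3).tolist() for k,v in d.items() if k!='color'})
print(s)
E
```

```text
pics
scene {'mtx': [[387.855, 0.0, 255.591], [0.0, 387.855, 195.755], [0.0, 0.0, 1.0]], 'k1': -0.023, 'R': [[0.471, 0.882, -0.011], [0.698, -0.381, -0.607], [-0.539, 0.278, -0.795]], 't': [-387.426, -283.36, 1553.843]}
top {'mtx': [[378.743, 0.0, 259.338], [0.0, 378.743, 187.995], [0.0, 0.0, 1.0]], 'k1': -0.073, 'R': [[-0.018, -1.0, -0.02], [-0.996, 0.02, -0.088], [0.088, 0.018, -0.996]], 't': [169.449, 557.272, 1182.513]}
wrist {'mtx': [[296.592, 0.0, 256.44], [0.0, 296.592, 189.36], [0.0, 0.0, 1.0]], 'k1': 0.022, 'mount': [[0.001, -0.963, -0.269, 77.395], [1.0, 0.001, 0.0, -0.104], [-0.0, -0.269, 0.963, -220.178], [0.0, 0.0, 0.0, 1.0]]}
{'time': 0.1, 'joint_pos': array([-1.29452927,  0.42667898,  0.0738622 ,  1.60649014, -0.03411884,
        1.11081652, -0.06711748]), 'dq': array([ 9.77753620e-04, -1.92725367e-03,  7.07322427e-05, -2.78956158e-03,
        1.09498174e-03,  3.80881362e-04,  3.19892147e-04]), 'effort': array([ 9.25427070e-03, -9.37455297e+01,  3.67683917e+00, -4.55054533e+01,
       -4.87710151e-02,  1.65724894e-02,  3.79528831e-05]), 'position': array([278.6400683 , 614.3433952 , 165.06292221]), 'orientation': array([ 2.11310573e-01,  9.77418805e-01, -5.60001373e-04, -8.69822419e-05]), 'contact_force': array([ 0.11089074,  0.27940647, -0.76631801]), 'wrist_torque': array([-0.04614475, -0.02369953,  0.0063282 ]), 'gripper_width': 1.0013823901523697}
```

View pics/scene0.png

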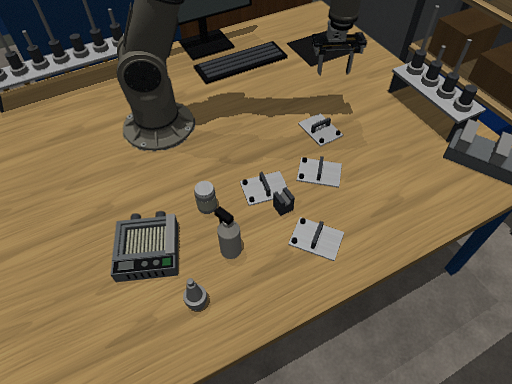

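View pics/top0.png

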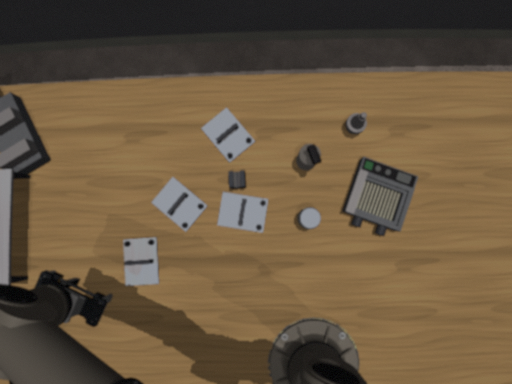

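View pics/wrist0.png

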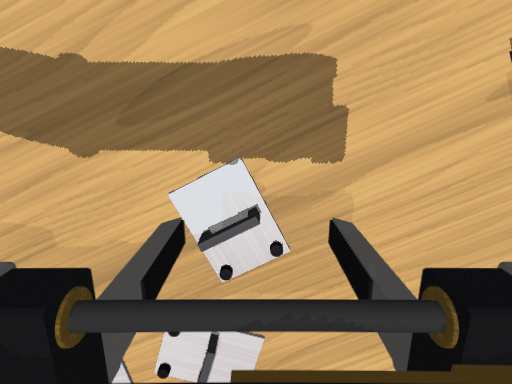

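```bash
cat >> h.py <<'E'
def ray(d,uv,s=None):
    K=d['mtx'];k1=d['k1']
    m=np.array([(uv[0]-K[0,2])/K[0,0],(uv[1]-K[1,2])/K[1,1]])
    p=m.copy()
    for _ in range(20): p=m/(1+k1*(p@p))
    r=np.array([p[0],p[1],1.])
    if 'R' in d:
        R=d['R'];return -R.T@d['t'],R.T@r
    from scipy.spatial.transform import Rotation as Ro
    M=d['mount'];RT=Ro.from_quat(s['orientation']).as_matrix()
    return RT@M[:3,3]+s['position'],RT@(M[:3,:3]@r)
def onz(d,uv,z,s=None):
    o,v=ray(d,uv,s);return o+v*(z-o[2])/v[2]
def proj(d,X,s=None):
    X=np.atleast_2d(X).astype(float)
    if 'R' in d: c=X@d['R'].T+d['t']
    else:
        from scipy.spatial.transform import Rotation as Ro
        M=d['mount'];RT=Ro.from_quat(s['orientation']).as_matrix()
        t=(X-s['position'])@RT; c=(t-M[:3,3])@M[:3,:3]
    p=c[:,:2]/c[:,2:]; p=p*(1+d['k1']*(p**2).sum(1,keepdims=True))
    return p@np.diag(np.diag(d['mtx'])[:2])+d['mtx'][:2,2]
def load(f): return pickle.load(open(f'pics/{f}.pkl','rb'))
def crop(f,x0,y0,w,h,sc,out):
    im=cv2.imread(f'pics/{f}.png')[y0:y0+h,x0:x0+w]
    cv2.imwrite(f'pics/{out}.png',cv2.resize(im,None,fx=sc,fy=sc,interpolation=cv2.INTER_CUBIC))
E
python3 - <<'E'
from h import *
s,d=load('top0')
for n,p,z in [('A',(141,261),6),('B',(180,204),6),('C',(243,212),6),('D',(228,134),6),('tin',(310,217),100),('vb',(237,179),70),('spray',(308,160),150),('holder',(356,123),100),('unit',(380,197),50)]:
    X=onz(d,p,z);print(n,X.round(0),np.hypot(*X[:2]).round(0))
crop('top0',110,90,320,200,2.5,'topc')
crop('top0',330,145,100,100,6,'unitc')
crop('top0',205,160,80,80,7,'Cc')
E
```

```text
A [332. 547.   6.] 640.0
B [515. 418.   6.] 664.0
C [485. 213.   6.] 530.0
D [743. 259.   6.] 787.0
tin [464.   8. 100.] 464.0
vb [586. 226.  70.] 628.0
spray [628.  15. 150.] 628.0
holder [ 747. -141.  100.] 760.0
unit [ 522. -218.   50.] 566.0
```

View pics/topc.png

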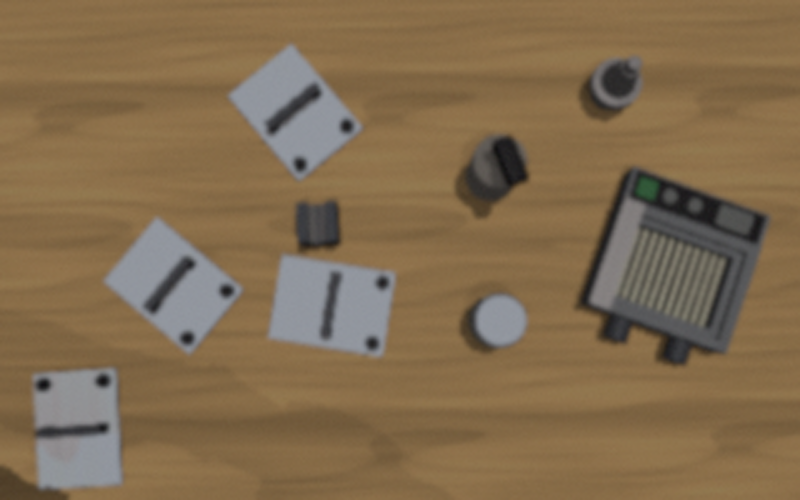

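View pics/unitc.png

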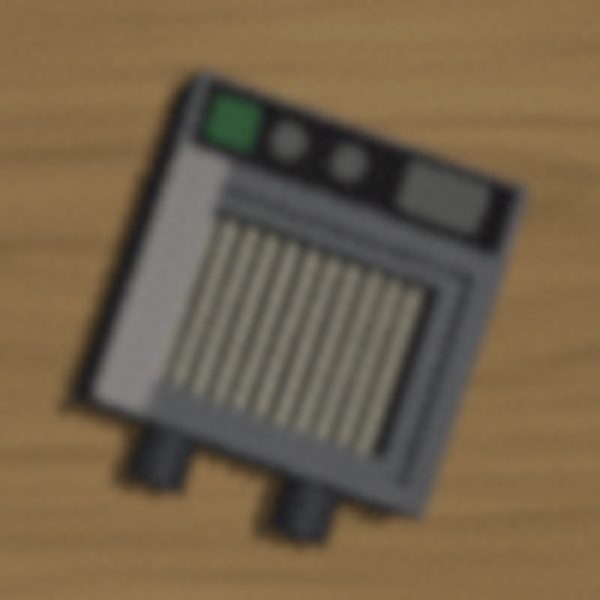

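View pics/Cc.png

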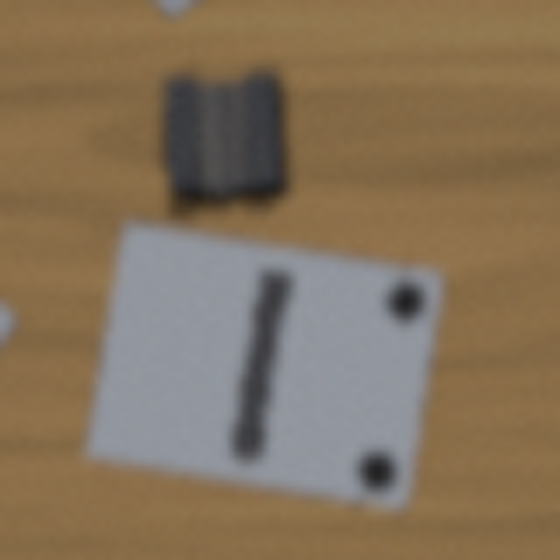

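```bash
cat >> h.py <<'E'
from scipy.optimize import least_squares
def fit(d,obj,uv,x0,z0,s=None):
    obj=np.array(obj,float);uv=np.array(uv,float)
    def f(p):
        c,sn=np.cos(p[2]),np.sin(p[2])
        X=np.c_[p[0]+c*obj[:,0]-sn*obj[:,1],p[1]+sn*obj[:,0]+c*obj[:,1],obj[:,2]+z0]
        return (proj(d,X,s)-uv).ravel()
    r=least_squares(f,x0);return r.x,r.fun.reshape(-1,2)
E
cat > m1.py <<'E'
from h import *
s,d=load('top0')
cp=lambda L,x0,y0,sc:[((a+.5)/sc-.5+x0,(b+.5)/sc-.5+y0) for a,b in L]
# C corners: plain edge at image left
uv=cp([(122,222),(442,270),(410,508),(88,458),(406,302),(377,470)],205,160,7)
obj=[(75,-55,6),(-75,-55,6),(-75,55,6),(75,55,6),(-60,-40,18),(-60,40,18)]
p,r=fit(d,obj,uv,[485,213,1.43],0);print(p,np.degrees(p[2]));print(r.round(1).tolist())
uv=cp([(232,125),(290,142),(348,163),(444,198),(525,190),(425,515)],330,145,6)
obj=[(72,-92,50),(38,-92,53.5),(5,-92,53.5),(-48,-92,55.5),(-92,-114,50),(-92,70,52)]
p,r=fit(d,obj[1:],uv[1:],[522,-218,1.22],0);print(p,np.degrees(p[2]));print(r.round(1).tolist())
E
python3 m1.py
```

```text
[486.40388004 215.28050839   1.40177711] 80.3159124841529
[[0.2, 0.2], [0.1, 0.2], [-0.4, -0.0], [-0.3, 0.1], [-0.0, -0.6], [0.4, 0.1]]
[ 513.45242488 -216.01096476    1.20285872] 68.91872817924559
[[-0.4, -0.1], [-0.2, -0.0], [-0.1, -0.2], [1.0, -0.4], [-0.2, 0.7]]
```

```bash
cat >> h.py <<'E'
from scipy.spatial.transform import Rotation as Ro
def q(psi,tilt=0):
    # tool y along yaw psi; tilt about object y axis (plain edge down)
    B=Ro.from_matrix(np.c_[[-np.sin(psi),np.cos(psi),0],[np.cos(psi),np.sin(psi),0],[0,0,-1]])
    ya=np.array([-np.sin(psi),np.cos(psi),0])
    return (Ro.from_rotvec(ya*tilt)*B).as_quat()
def view(c,psi,h):
    tx=np.array([-np.sin(psi),np.cos(psi)])
    return [*(np.array(c)-60*tx),h]
E
python3 - <<'E'
from h import *
a=(486.4,215.3),1.4018; b=(513.5,-216),1.2029
print(manip.inverse_kinematics(view(*a,170),q(a[1])),manip.inverse_kinematics(view(*b,214),q(b[1])))
print(manip.state()['time'])
manip.reach(view(*a,170),q(a[1])); manip.sleep(.2); s,d=snap('wrist','wC'); print(s['time'],s['position'])
manip.movel([555,-15,270],q(1.3),velocity=250);
manip.reach(view(*b,214),q(b[1])); manip.sleep(.2); s,d=snap('wrist','wU'); print(s['time'],s['position'])
for f in 'wC','wU': crop(f,0,0,512,384,1.5,f+'1')
E
```

```text
[-0.68039011  0.27543154  0.2552469   1.82432235 -0.07916722  1.05169045
  1.00676368] [-0.42579038  0.42574103  0.97328479  1.72418385 -0.37613433  1.1931152
  1.85082879]
0.15
2.125 [545.32908963 205.99495234 169.92154412]
4.4083 [ 570.17168355 -235.84502922  214.3870193 ]
```

View pics/wC1.png

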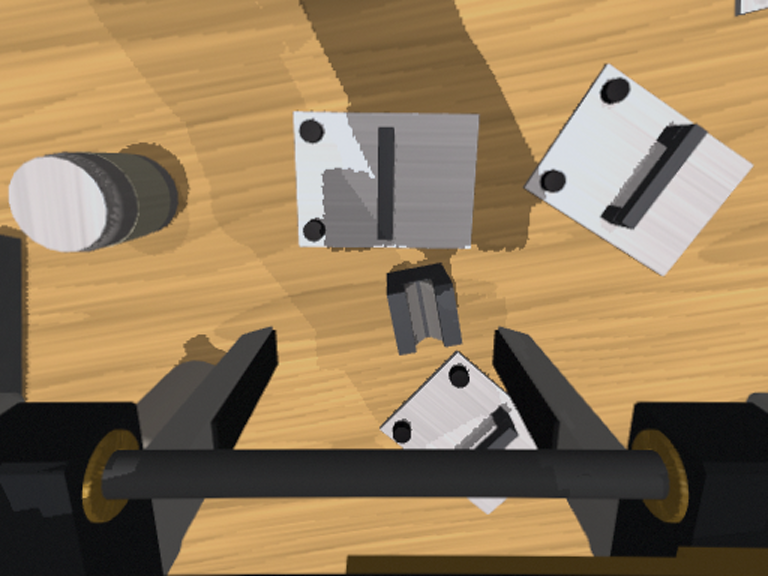

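View pics/wU1.png

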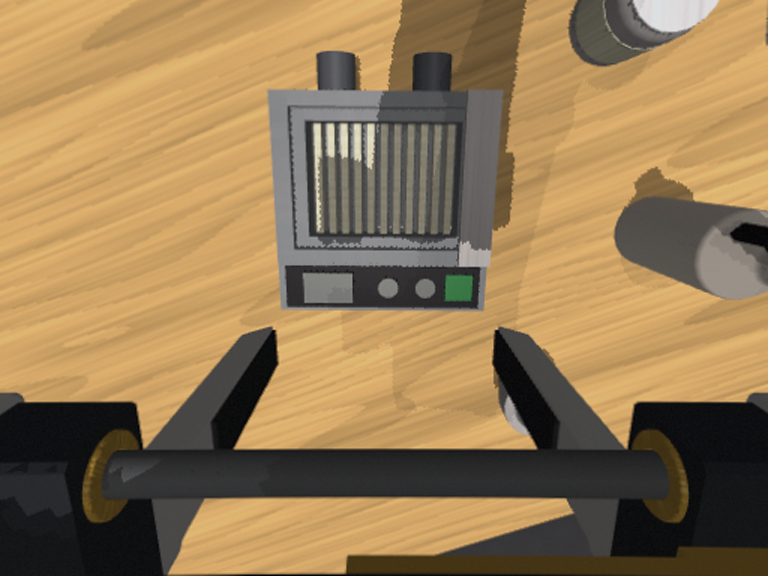

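```bash
python3 -c "
from h import *
crop('wC',185,65,150,110,5,'wC2'); crop('wU',170,50,180,165,3.6,'wU2')"
```

```text
(no output)
```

View pics/wC2.png

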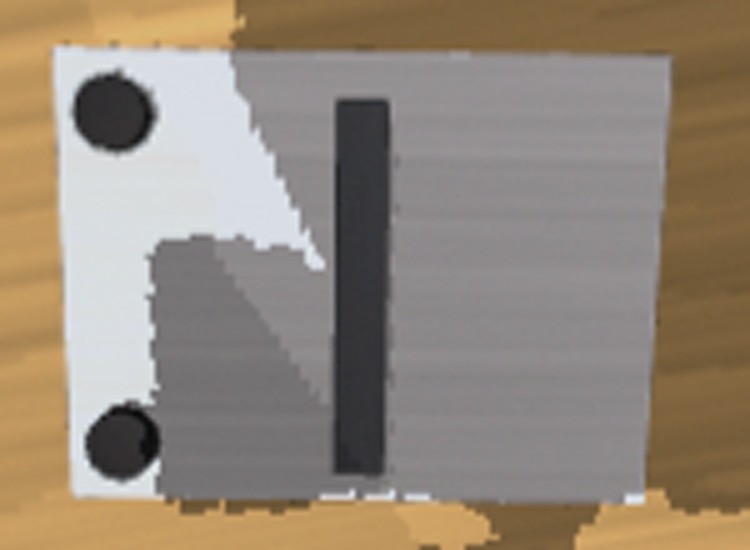

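View pics/wU2.png

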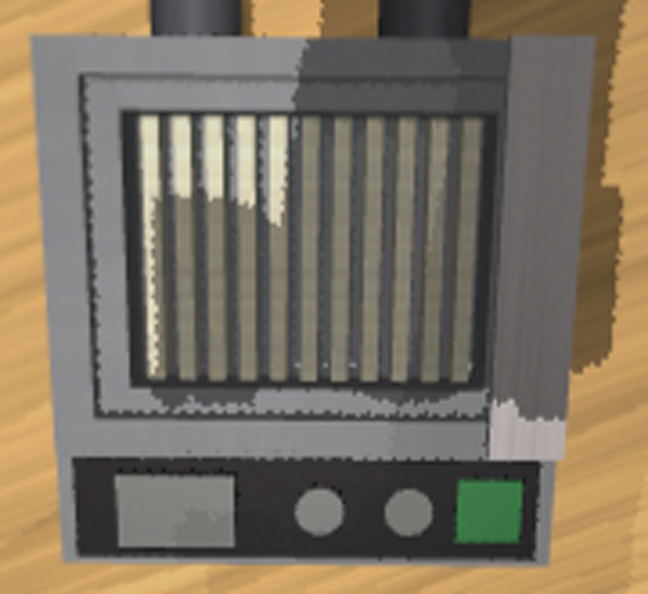

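```bash
cat > m2.py <<'E'
from h import *
cp=lambda L,x0,y0,sc:[((a+.5)/sc-.5+x0,(b+.5)/sc-.5+y0) for a,b in L]
s,d=load('wC')
uv=cp([(670,57),(53,46),(72,496),(645,502),(115,112),(121,442),(362,99),(358,475)],185,65,5)
uv=np.array(uv)
obj=[(75,55,6),(-75,55,6),(-75,-55,6),(75,-55,6),(-60,40,18),(-60,-40,18),(0,42,42),(0,-42,42)]
p,r=fit(d,obj,uv,[485,213,1.4],0,s);print(p,np.degrees(p[2]));print(r.round(1).tolist())
s,d=load('wU')
L=[(32,37),(595,37),(510,37),(488,460),(565,460),(116,474),(234,474),(236,547),(119,547),(320,512),(408,512),(63,562),(549,562),(82,75)]
obj=[(-92,70,52),(92,70,61),(65,70,61),(65,-70,61),(92,-70,61),(-70,-78,55.5),(-26,-78,55.5),(-26,-106,55.5),(-70,-106,55.5),(5,-92,53.5),(38,-92,53.5),(-92,-114,50),(92,-114,50),(-77,58,52)]
p,r=fit(d,obj,cp(L,170,50,3.6),[513,-216,1.2],0,s);print(p,np.degrees(p[2]));print(r.round(1).tolist())
E
python3 m2.py
```

```text
[487.05577608 216.02540524   1.39021375] 79.65338067941168
[[0.8, -0.3], [0.1, 0.1], [0.0, -0.0], [-0.3, 0.3], [-1.0, -0.4], [-0.1, 0.9], [0.3, -0.2], [0.1, -0.2]]
[ 513.71993537 -215.67253451    1.19780989] 68.62945127384663
[[-0.2, -0.5], [0.2, -0.2], [0.5, -0.3], [0.0, -0.2], [-0.4, -0.0], [-0.2, 0.0], [0.5, 0.3], [0.2, 0.3], [-0.1, 0.0], [0.0, -0.3], [0.3, -0.1], [0.2, 0.1], [-0.1, 1.1], [-0.9, 0.0]]
```

Run:
```python
from h import *
c=(487,216);psi=1.392
manip.movel([555,-15,270],q(1.3),velocity=250)
manip.set_gripper(0.5)
manip.reach([*c,120],q(psi))
print(manip.state()['position'],manip.state()['contact_force'])
manip.movel([*c,16],q(psi),velocity=80)
s=manip.state();print(s['time'],s['position'],s['contact_force'])
manip.set_gripper(0.0,grip_force=35)
s=manip.state();print(s['gripper_width'],s['position'],s['contact_force'],s['wrist_torque'])
manip.movel([*c,60],q(psi),velocity=80); manip.sleep(.3)
s=manip.state();print(s['time'],s['gripper_width'],s['position'],s['contact_force'],s['wrist_torque'])
snap('wrist','wG');snap('scene','sG')
crop('wG',0,0,512,384,1.5,'wG1');crop('sG',200,100,160,130,5,'sG1')
```

```text
[488.15593287 214.9874416  120.78757176] [-0.22347822 -0.55033855 -0.32514512]
8.9333 [487.32590453 216.19068512  16.45936591] [ 0.00729006 -0.6410707   0.90293684]
0.007209253703595475 [486.98454531 215.99451434  15.98530479] [-0.12658206  0.09261529 -0.86935825] [-0.01915797  0.01161367 -0.03248982]
10.7667 0.0036134628248574076 [486.82198178 215.83464143  59.65641525] [ 0.11107436 -0.68181961 -0.65550256] [-0.00569653 -0.04036865  0.04063793]
```

View pics/wG1.png

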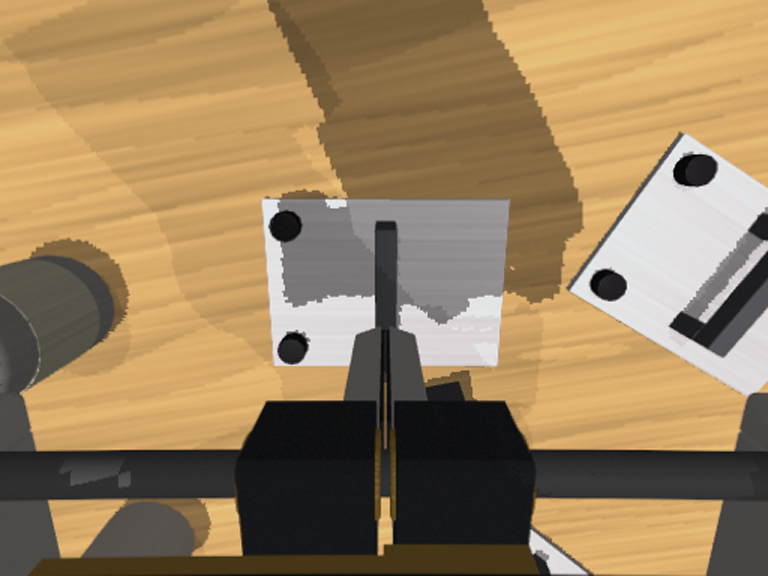

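View pics/sG1.png

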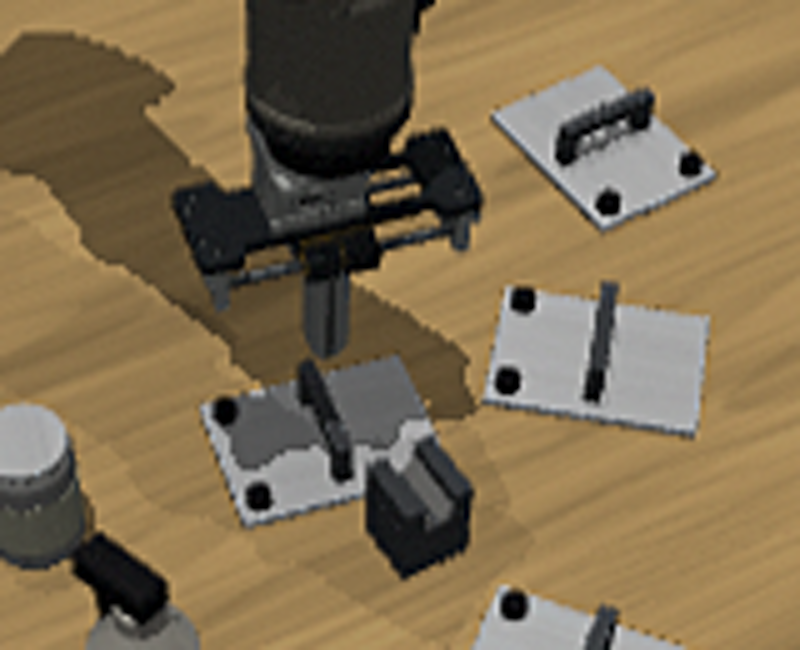

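Run:
```python
from h import *
s,d=load('sG');print(s['position'],s['gripper_width'])
P=(proj(d,[s['position'],[487,216,0],[487,216,42],*[[487+75*np.cos(1.392)*i-55*np.sin(1.392)*j,216+75*np.sin(1.392)*i+55*np.cos(1.392)*j,6] for i in(1,-1) for j in (1,-1)]])-[200,100])*5;print(P.round(0))
s,d=load('wG')
crop('wG',160,120,190,110,4,'wG2')
cp=lambda L,x0,y0,sc:[((a+.5)/sc-.5+x0,(b+.5)/sc-.5+y0) for a,b in L]
uv=cp([(509,200),(263,199),(274,366),(497,366),(286,226),(292,347)],0,0,1.5)
obj=[(75,55,6),(-75,55,6),(-75,-55,6),(75,-55,6),(-60,40,18),(-60,-40,18)]
for z in (0,44):
  p,r=fit(d,obj,uv,[485,213,1.4],z,s);print(p,np.degrees(p[2]));print(r.round(1).tolist())
```

```text
[486.85529719 215.91214251  59.71539891] 0.006921127606750485
[[325. 387.]
 [325. 442.]
 [325. 404.]
 [399. 354.]
 [454. 469.]
 [199. 405.]
 [245. 525.]]
[487.14114648 216.36787709   1.38608   ] 79.41653413060945
[[1.2, -0.2], [-0.1, -0.7], [-0.1, -1.1], [0.1, -0.2], [-0.8, -0.2], [-0.3, 2.8]]
[478.08372313 221.45754388   1.3783047 ] 78.97104230809231
[[23.1, -7.7], [-11.5, -10.0], [-9.9, 10.5], [16.9, 12.9], [-9.6, -5.7], [-8.3, 13.6]]
```

View pics/wG2.png

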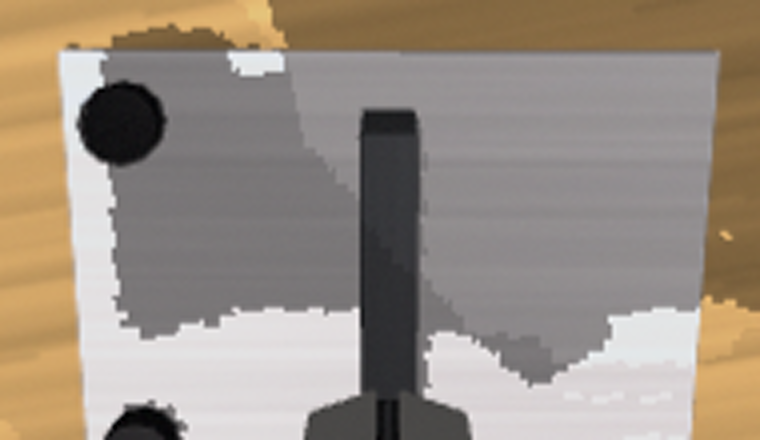

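Run:
```python
from h import *
def tl(s,p): return Ro.from_quat(s['orientation']).apply(p)+s['position']
s,d=load('wU')
for z in(0,-19,-35,-50): print(z,proj(d,[tl(s,[x,y,z]) for x in(-8,8) for y in(-47,47)],s).round(0).tolist())
s,d=load('wG')
for z in(0,-19,-35,-50): print(z,proj(d,[tl(s,[x,y,z]) for x in(-8,8) for y in(-12,12)],s).round(0).tolist())
crop('scene0',300,0,80,100,6,'s0c');s,d=load('scene0')
for z in(0,-35):print(((proj(d,[tl(s,[0,y,z]) for y in(-47,47)])-[300,0])*6).round(0).tolist())
print(manip.grasp_offset)
crop('wU',160,200,200,100,4,'wU3')
```

```text
0 [[197.0, 218.0], [316.0, 219.0], [196.0, 199.0], [317.0, 199.0]]
-19 [[192.0, 228.0], [321.0, 228.0], [191.0, 207.0], [322.0, 207.0]]
-35 [[187.0, 237.0], [326.0, 237.0], [186.0, 215.0], [327.0, 215.0]]
-50 [[182.0, 247.0], [331.0, 248.0], [180.0, 224.0], [333.0, 224.0]]
0 [[242.0, 219.0], [272.0, 219.0], [241.0, 199.0], [272.0, 199.0]]
-19 [[240.0, 228.0], [273.0, 228.0], [240.0, 207.0], [273.0, 207.0]]
-35 [[239.0, 237.0], [274.0, 237.0], [239.0, 215.0], [275.0, 215.0]]
-50 [[238.0, 247.0], [276.0, 247.0], [237.0, 224.0], [276.0, 224.0]]
[[115.0, 498.0], [265.0, 491.0]]
[[122.0, 450.0], [274.0, 443.0]]
18.8
```

View pics/s0c.png

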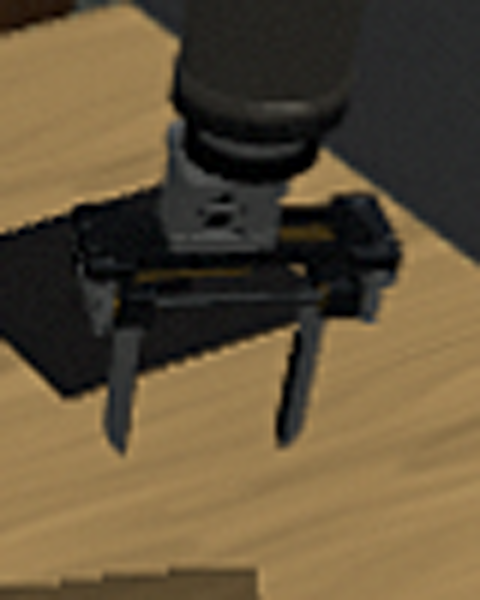

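View pics/wU3.png

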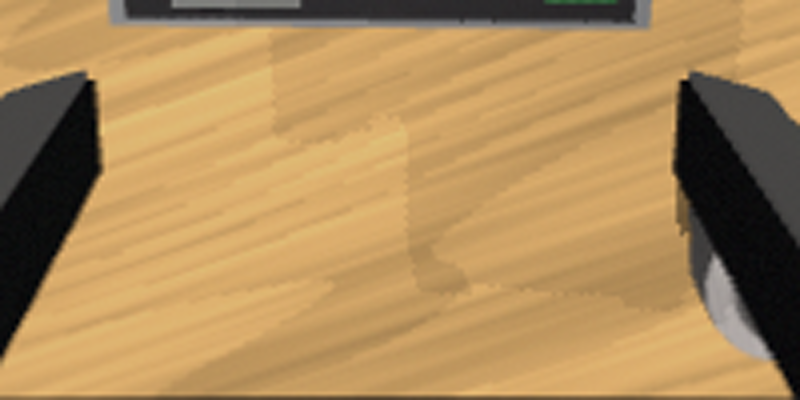

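Run:
```python
from h import *
c=(487,216);psi=1.392
manip.movel([*c,14],q(psi),velocity=80); manip.sleep(.2)
f0=manip.state()['contact_force'][2];print(manip.state()['time'],f0)
for z in np.arange(12,-14,-1.):
    manip.movel([*c,z],q(psi),velocity=20)
    s=manip.state();f=s['contact_force'][2]-f0
    print(z,s['position'][2].round(2),f.round(2))
    if f>3: break
manip.movel([*c,z+5],q(psi),velocity=40)
print(manip.state()['time'])
```

```text
11.7917 0.35450720995776513
12.0 11.98 -0.46
11.0 10.93 -0.23
10.0 9.94 -0.71
9.0 8.92 -1.08
8.0 7.94 -0.56
7.0 6.92 -0.79
6.0 5.95 -0.76
5.0 4.93 0.24
4.0 3.94 -0.74
3.0 2.93 -0.07
2.0 2.44 10.19
14.8167
```

Run:
```python
from h import *
c=(487,216);psi=1.392
manip.movel([*c,20],q(psi),velocity=80)
manip.set_gripper(0.5)
manip.movel([*c,-23.3],q(psi),velocity=80)
s=manip.state();print(s['time'],s['position'],s['contact_force'])
manip.set_gripper(0.0,grip_force=35)
s=manip.state();print(s['gripper_width'],s['position'],s['contact_force'],s['wrist_torque'])
manip.movel([*c,30],q(psi),velocity=80); manip.sleep(.2)
s=manip.state();print(s['time'],s['gripper_width'],s['position'],s['contact_force'],s['wrist_torque'])
snap('wrist','wG3');snap('scene','sG3')
crop('wG3',0,0,512,384,1.5,'wG4');crop('sG3',200,100,160,130,5,'sG4')
```

```text
16.6833 [487.0922417  215.93114269 -23.28879934] [0.57177117 0.20157234 0.45747193]
0.12111942311302364 [487.06370811 216.09269502 -23.17519014] [-0.58903801  0.81990719  3.17266762] [ 0.00035506  0.11668181 -0.00688109]
18.3417 0.12599916201202807 [486.68514515 215.80829049  29.50295342] [ 0.777727   -0.29900446 -3.34262679] [ 0.01450319 -0.0343197   0.03011808]
```

View pics/wG4.png

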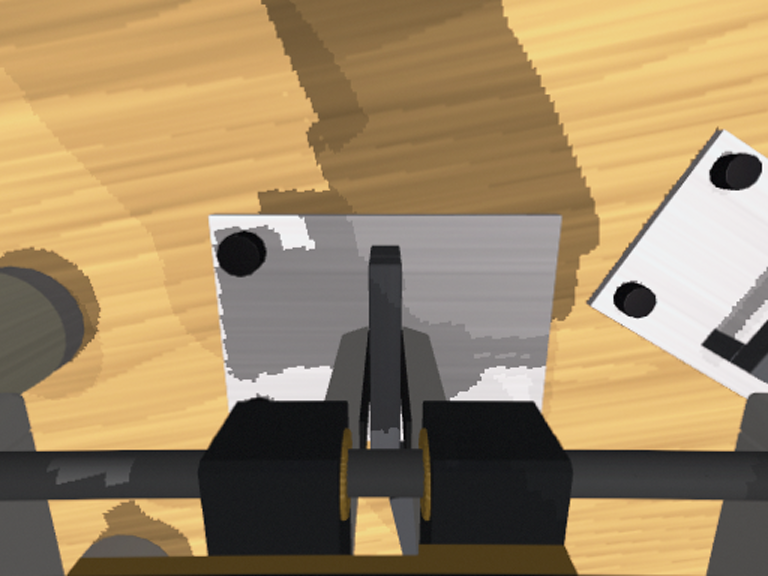

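View pics/sG4.png

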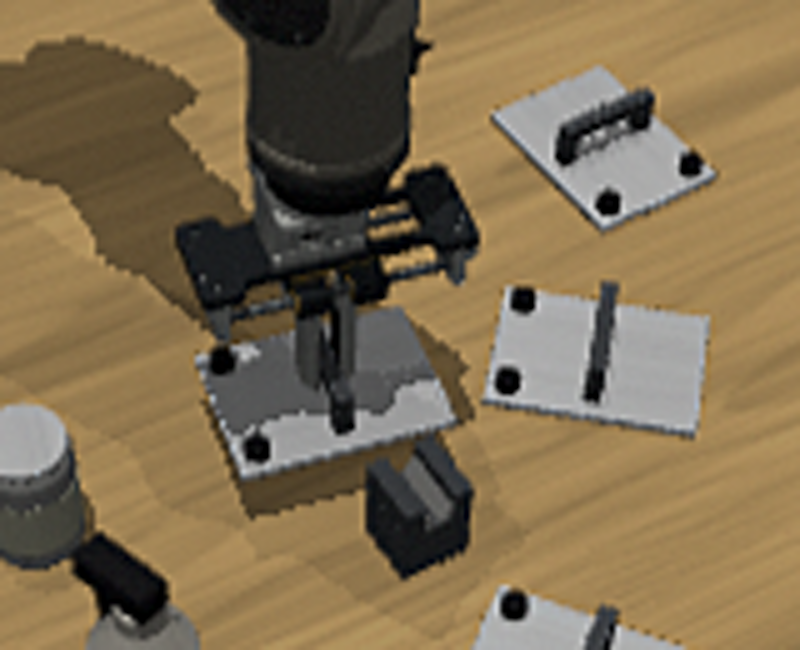

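```bash
cat >> h.py <<'E'
BO=np.array([513.7,-215.7,44.]);BP=1.198;RB=Ro.from_euler('z',BP).as_matrix()
H=23.3
def tcp(xe,ze,th,y=0):
    xc=np.array([np.cos(th),0,-np.sin(th)]);zc=np.array([np.sin(th),0,np.cos(th)])
    return BO+RB@(np.array([xe,y,ze])-75*xc-H*zc)
def edge(s):  # from state: xe,y,ze,theta
    R=RB.T@Ro.from_quat(s['orientation']).as_matrix()
    o=RB.T@(s['position']-BO)-H*R[:,2]
    return (o+75*R[:,1]).round(2),round(np.degrees(np.arcsin(-R[2,1])),2)
def F(s): return (RB.T@s['contact_force']).round(1)
E
python3 - <<'E'
from h import *
t=np.radians(12)
manip.movel([487,216,190],q(1.392),velocity=200)
print([manip.inverse_kinematics(tcp(*a),q(BP,a[2])) is not None for a in [(52,60,t),(52,2,t),(74,2,t),(74,0,0)]])
manip.reach([500,-225,200],q(BP,0))
manip.movel(tcp(52,50,t),q(BP,t),velocity=120);manip.sleep(.4)
s=manip.state();print(s['time'],edge(s),F(s),s['wrist_torque'],s['gripper_width'])
for n in('scene','wrist','top'): snap(n,n+'P')
crop('sceneP',90,180,140,110,5,'sP');crop('topP',320,140,120,110,6,'tP')
E
```

```text
[True, True, True, True]
22.5167 (array([51.98, -0.09, 50.21]), np.float64(11.98)) [-1.1  0.5 -4.3] [ 0.41102824 -0.13865298 -0.06856359] 0.12529399886617595
```

View pics/sP.png

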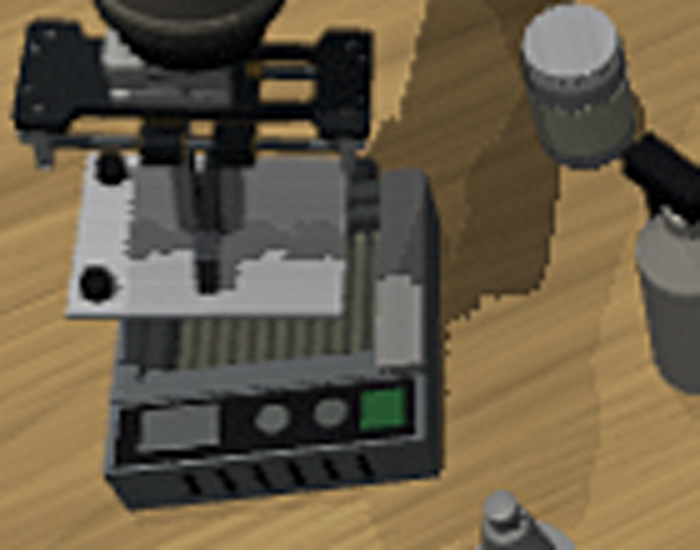

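View pics/wristP.png

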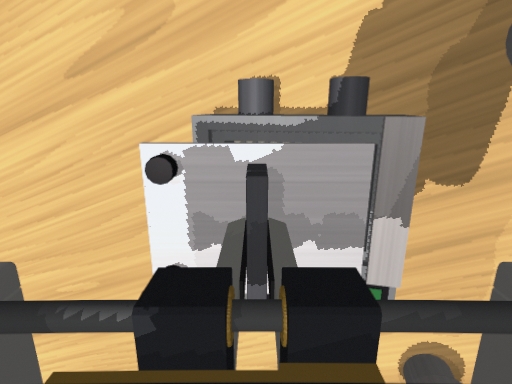

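Run:
```python
from h import *
for f in('wristP','sceneP','topP'):
    s,d=load(f);R=Ro.from_quat(s['orientation']).as_matrix()
    Rc=R@np.array([[0,1,0],[1,0,0],[0,0,-1]]).T  # cover x=tool y, y=tool x, z=-tool z
    o=s['position']-H*R[:,2]
    X=[o+Rc@np.array(p) for p in [(-75,55,6),(75,55,6),(75,-55,6),(-75,-55,6),(0,42,42)]]
    P=proj(d,X,s)
    print(f,P.round(1).tolist(),((P-[90,180])*5).round(0).tolist(), ((P-[320,140])*6).round(0).tolist())
```

```text
wristP [[139.3, 142.6], [374.6, 142.8], [358.7, 293.0], [154.9, 292.8], [257.1, 175.3]] [[247.0, -187.0], [1423.0, -186.0], [1343.0, 565.0], [324.0, 564.0], [835.0, -24.0]] [[-1084.0, 16.0], [328.0, 17.0], [232.0, 918.0], [-991.0, 917.0], [-378.0, 212.0]]
sceneP [[107.6, 210.6], [159.8, 211.6], [158.5, 242.8], [103.1, 242.7], [133.1, 207.5]] [[88.0, 153.0], [349.0, 158.0], [343.0, 314.0], [66.0, 314.0], [216.0, 137.0]] [[-1275.0, 423.0], [-961.0, 429.0], [-969.0, 617.0], [-1301.0, 616.0], [-1121.0, 405.0]]
topP [[411.5, 227.1], [361.5, 210.0], [373.3, 175.6], [423.2, 191.6], [389.1, 213.1]] [[1608.0, 235.0], [1357.0, 150.0], [1417.0, -22.0], [1666.0, 58.0], [1495.0, 166.0]] [[549.0, 522.0], [249.0, 420.0], [320.0, 214.0], [619.0, 310.0], [414.0, 439.0]]
```

View pics/tP.png

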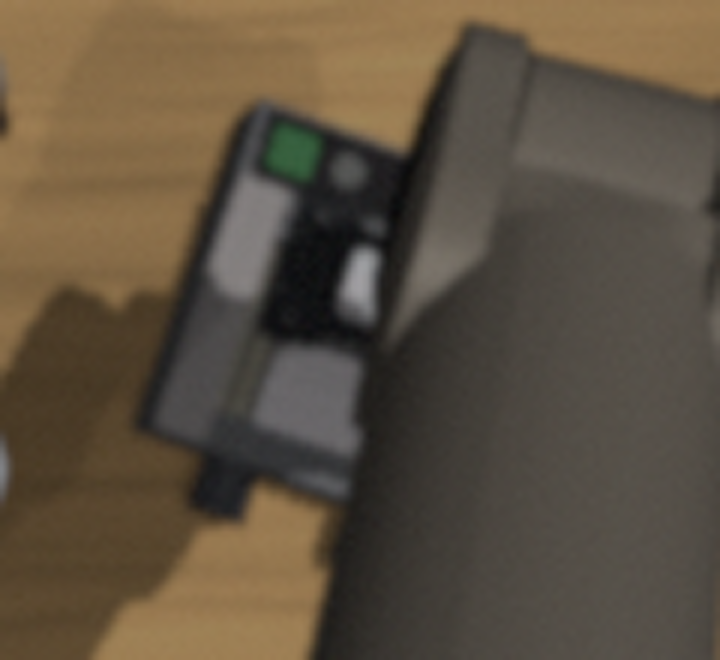

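Run:
```python
from h import *
t=np.radians(12)
f0=F(manip.state())
manip.movel(tcp(52,10,t,0.4),q(BP,t),velocity=100)
manip.movel(tcp(52,2,t,0.4),q(BP,t),velocity=25);manip.sleep(.2)
s=manip.state();print(s['time'],edge(s),F(s)-f0)
if np.abs(F(s)-f0).max()<6:
  for x in (58,64,67,69,71,72.5,74):
    manip.movel(tcp(x,2,t,0.4),q(BP,t),velocity=30)
    s=manip.state();f=F(s)-f0;print(x,edge(s),f)
    if np.abs(f).max()>8: print('stop');break
print(manip.state()['time'],manip.state()['wrist_torque'])
for n in('scene','wrist'): snap(n,n+'Q')
crop('sceneQ',90,180,140,110,5,'sQ')
```

```text
23.8833 (array([52.  ,  0.31,  2.11]), np.float64(12.0)) [-1.4 -0.5  1.1]
58 (array([58.33,  0.42,  1.98]), np.float64(12.0)) [-0.5 -0.7  0. ]
64 (array([64.28,  0.42,  1.97]), np.float64(12.0)) [-0.2 -1.1  0.9]
67 (array([67.19,  0.39,  2.  ]), np.float64(12.0)) [-0.1  0.3  1.2]
69 (array([69.11,  0.41,  1.99]), np.float64(12.0)) [-0.1 -0.6  0.9]
71 (array([71.13,  0.41,  1.98]), np.float64(12.0)) [-0.3 -0.6  0.2]
72.5 (array([72.57,  0.41,  1.98]), np.float64(12.0)) [ 0.5 -1.5  1.5]
74 (array([74.11,  0.41,  1.99]), np.float64(12.0)) [-0.6 -0.5  0.5]
25.8333 [ 0.37577159 -0.13659038  0.0463912 ]
```

View pics/sQ.png

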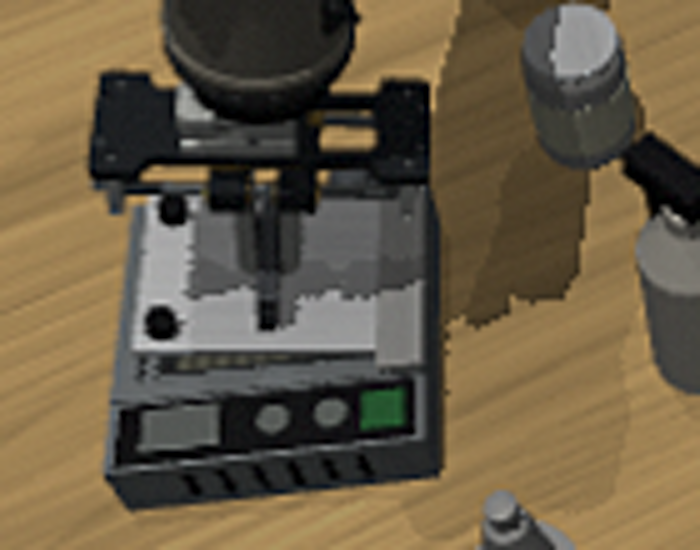

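View pics/wristQ.png

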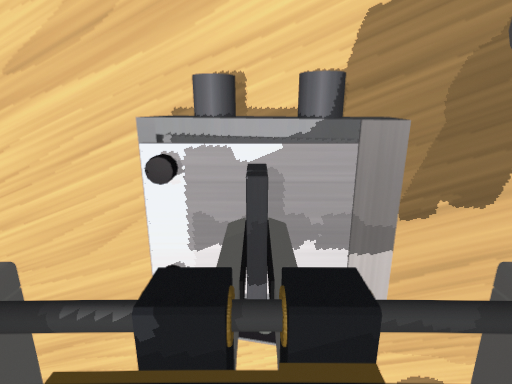

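Run:
```python
from h import *
f0=F(manip.state())
for th,z in ((10,2),(8,2),(6,1.8),(4,1.5),(2.5,1.2),(1.2,1.0),(0,.8)):
    t=np.radians(th)
    manip.movel(tcp(74.4,z,t,0.4),q(BP,t),velocity=30)
    s=manip.state();f=F(s)-f0;print(th,edge(s),f,s['wrist_torque'].round(2))
    if np.abs(f).max()>10: print('stop');break
else:
  for z in np.arange(.4,-2.1,-.4):
    manip.movel(tcp(74.4,z,0,0.4),q(BP,0),velocity=10)
    s=manip.state();f=F(s)-f0;print(z,edge(s),f)
    if f[2]>4: break
print(manip.state()['time'],manip.state()['wrist_torque'])
for n in('scene','wrist'): snap(n,n+'R')
crop('sceneR',90,180,140,110,5,'sR')
```

```text
10 (array([73.64,  0.4 ,  2.09]), np.float64(10.02)) [-0.1  0.1 -0.3] [ 0.3  -0.1  -0.06]
8 (array([73.95,  0.34,  2.04]), np.float64(8.05)) [-0.8  1.   0.2] [ 0.29 -0.12 -0.01]
6 (array([74.2 ,  0.34,  1.78]), np.float64(6.06)) [ 0.6 -0.5  1. ] [ 0.21 -0.12 -0.01]
4 (array([74.27,  0.38,  1.45]), np.float64(4.07)) [ 0.   0.  -0.3] [ 0.13 -0.1   0.  ]
2.5 (array([74.31,  0.36,  1.16]), np.float64(2.56)) [ 0.2  0.8 -0.6] [ 0.12 -0.03  0.05]
1.2 (array([74.17,  0.42,  0.95]), np.float64(1.25)) [0.7 0.3 0.5] [ 0.06 -0.03  0.06]
0 (array([74.1 ,  0.41,  0.76]), np.float64(0.05)) [0.1 0.4 0.9] [ 0.05 -0.02  0.03]
0.4 (array([74.65,  0.43,  0.38]), np.float64(0.02)) [-0.3  0.9 -0.1]
0.0 (array([74.6 ,  0.32,  0.17]), np.float64(-0.01)) [1.5 1.6 5.2]
28.1833 [0.29660946 0.22845068 0.01639526]
```

View pics/sR.png

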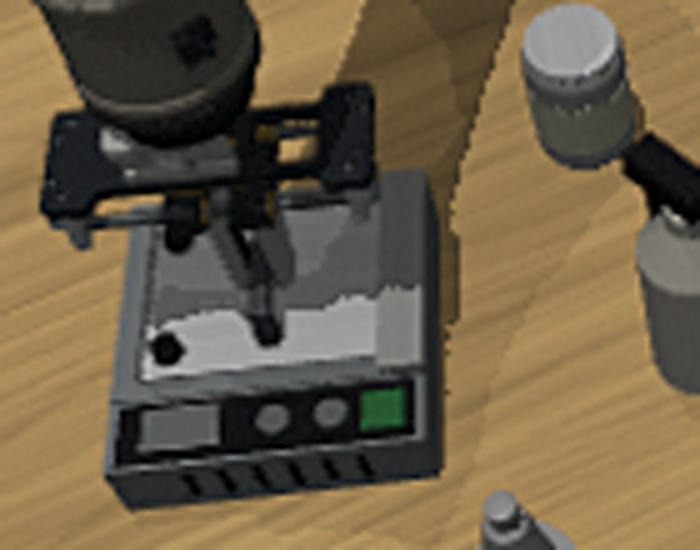

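View pics/wristR.png

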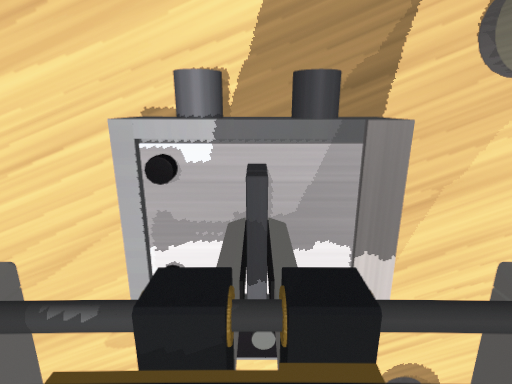

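Run:
```python
from h import *
manip.set_gripper(0.45); manip.sleep(.3)
p=manip.state()['position'];print(manip.state()['time'],p,F(manip.state()))
manip.movel([p[0],p[1],p[2]+40],q(BP),velocity=60)
c=BO+RB@np.array([0,-60,0])
manip.movel([c[0],c[1],214],q(BP),velocity=200);manip.sleep(.2)
for n in('scene','wrist'): s,_=snap(n,n+'S')
print(s['time'])
crop('sceneS',90,180,140,110,5,'sS')
crop('wristS',170,50,180,165,3.6,'wS')
```

```text
29.2417 [ 513.11733627 -216.12877425   20.70406822] [-0.6  0.6 -0.1]
31.2833
```

View pics/sS.png

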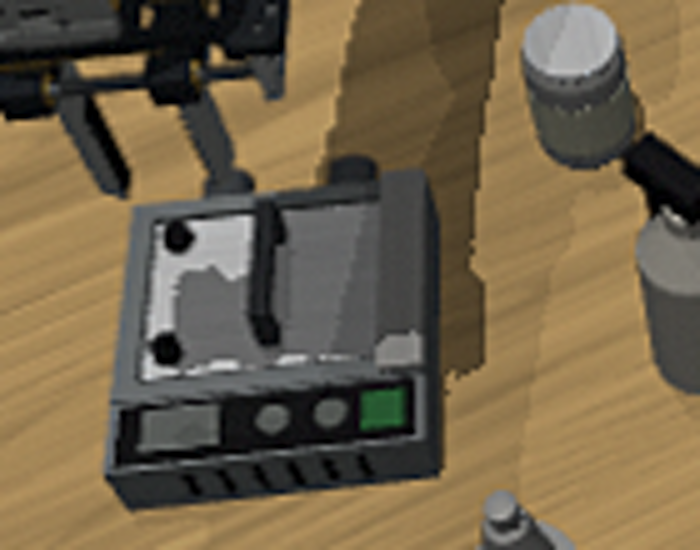

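View pics/wS.png

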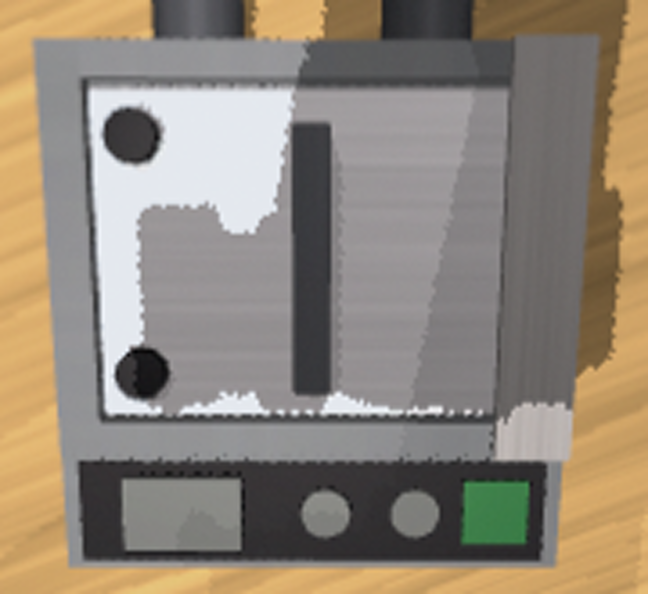

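Run:
```python
from h import *
cp=lambda L,x0,y0,sc:[((a+.5)/sc-.5+x0,(b+.5)/sc-.5+y0) for a,b in L]
s,d=load('wristS')
obj=[(-60,40,18),(-60,-40,18),(0,42,42),(0,-42,42)]
p,r=fit(d,obj,cp([(131,135),(142,373),(311,123),(311,395)],170,50,3.6),[513,-216,1.2],44,s);print(p,r.round(1).tolist())
o=[(-92,70,52),(92,70,61),(-70,-78,55.5),(-26,-78,55.5),(-26,-106,55.5),(-70,-106,55.5),(5,-92,53.5),(38,-92,53.5)]
u,r=fit(d,o,cp([(34,39),(599,36),(121,478),(242,478),(241,551),(123,551),(325,513),(415,513)],170,50,3.6),[513,-216,1.2],0,s);print(u,r.round(1).tolist())
print('cover in bay',RB[:2,:2].T@(p-u)[:2],p[2]-u[2])
k=BO+RB@np.array([-48,-92,0])
manip.set_gripper(0.0)
manip.movel([k[0],k[1],30],q(BP),velocity=200)
manip.movel([k[0],k[1],18.5],q(BP),velocity=30); manip.sleep(.3)
f0=np.mean([(manip.sleep(.03),F(manip.state()))[1] for _ in range(5)],0);print(manip.state()['time'],f0)
z=18.5
while z>11.5:
    z-=.3
    manip.movel([k[0],k[1],z],q(BP),velocity=8)
    manip.sleep(.04)
    s=manip.state();f=(F(s)-f0).round(1);print(round(z,1),s['position'].round(2),f)
    if f[2]>5.6: break
v=[(manip.sleep(.04),(F(manip.state())-f0)[2])[1] for _ in range(6)];print(np.round(v,1),manip.state()['time'])
```

```text
[ 513.46932508 -215.8220286     1.19528076] [[-0.2, -0.4], [-0.5, 0.9], [0.5, -0.1], [0.2, -0.2]]
[ 513.61305015 -215.78454287    1.19701177] [[-0.1, 0.0], [0.1, -0.0], [-0.2, -0.1], [-0.3, -0.0], [0.3, -0.0], [0.2, -0.1], [0.1, 0.1], [-0.1, 0.2]]
cover in bay [-0.08725863  0.12019986] -0.0017310104642802582
34.225 [ 0.06  0.12 -0.18]
18.2 [ 581.85 -293.89   18.18] [ 0.4 -0.   0.6]
17.9 [ 581.9  -293.91   17.9 ] [ 0.2 -0.4  1. ]
17.6 [ 581.87 -293.91   17.56] [ 0.1 -0.9  0.7]
17.3 [ 581.88 -293.91   17.3 ] [ 0.5 -0.  -0. ]
17.0 [ 581.89 -293.89   16.98] [ 0.  -0.1 -0.1]
16.7 [ 581.92 -293.91   16.7 ] [ 0.2  0.2 -1.2]
16.4 [ 581.85 -293.9    16.37] [-0.1  0.5  0.3]
16.1 [ 581.92 -293.95   16.12] [ 0.1 -0.5 -0.5]
15.8 [ 581.92 -293.94   15.85] [-0.4  1.   2.3]
15.5 [ 581.97 -293.91   15.56] [-0.9  0.6  4.2]
15.2 [ 581.91 -293.92   15.21] [ 0.2 -0.   3.5]
14.9 [ 581.97 -293.94   14.96] [ 0.2 -0.1  4. ]
14.6 [ 581.93 -293.94   14.64] [-1.   0.8  4.9]
14.3 [ 581.97 -293.96   14.4 ] [-0.2  1.1  5.9]
[5.9 6.  6.  5.8 6.2 6.3] 38.5583
```

Steady at 6 N for over 0.2 s. Now I release, retract and check.

Run:
```python
from h import *
k=BO+RB@np.array([-48,-92,0])
manip.movel([k[0],k[1],40],q(BP),velocity=60)
c=BO+RB@np.array([0,-60,0])
manip.movel([c[0],c[1],230],q(BP),velocity=200);manip.sleep(.3)
for n in('scene','wrist'): s,_=snap(n,n+'T')
print(s['time'],F(s))
crop('sceneT',90,180,180,130,4,'sT');crop('wristT',0,0,512,384,1.5,'wT')
```

```text
40.625 [-0.2 -0.1  0.2]
```

View pics/sT.png

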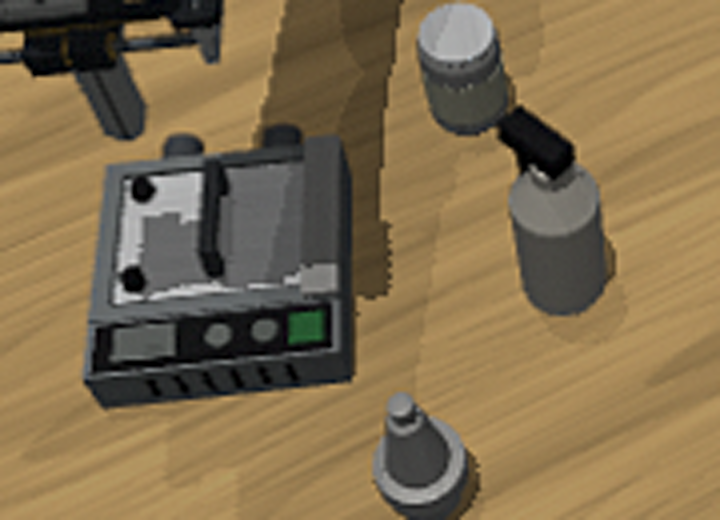

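View pics/wT.png

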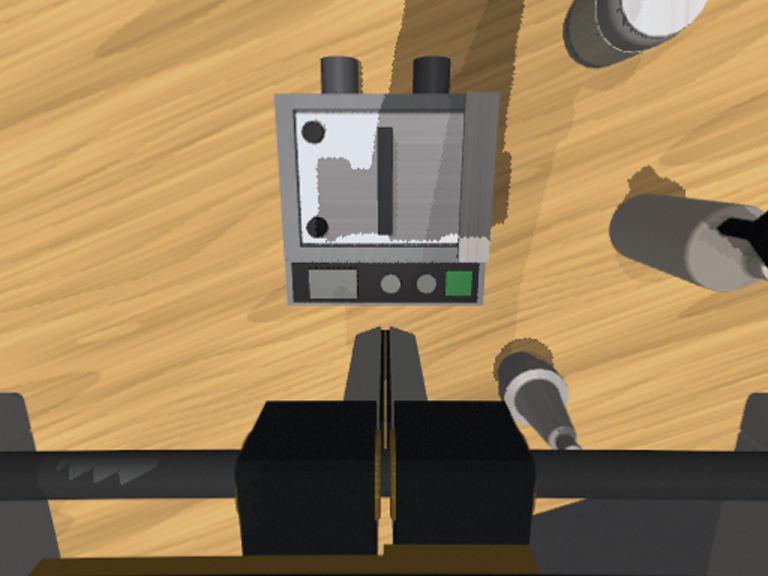

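The cover is seated under the lip (wrist crop, about 380,180), the pad is free (333,284), and the tin, bottle and tool holder are standing. I'm handing in.

```bash
python3 -c "
from h import *
manip.finish_job()"
```

```text
the job is handed in; nothing more can be done
```

The cover is back on the filter unit and the rectangular pad was pressed and released. I handed the job in at about 41 s of the 64 s.

- **Cover choice:** I took the plate at top-view pixel (243, 212), about 530 mm from the base. The next nearest was about 640 mm away.
- **Failed first grasp:** The gripper closed on air. The real fingertips sit about 39 mm behind the reported TCP, so they were above the handle. The pictures showed the offset, and touching the handle bar's top with about 10 N measured it. I corrected for it, and the second grasp held.
- **Placing:** I hooked the plain edge under the lip at a 12° tilt, with no contact force above the noise. I then lowered the plate flat in steps until it met the ledge with about 5 N, and let go. A fit to the wrist picture put its centre within 0.2 mm of the bay's centre and its yaw within 0.002 rad of the bay's. That fit took the plate as flat at ledge height, so it does not check its height or tilt.
- **Pad:** I pressed it until the force held at 5.8–6.3 N for more than 0.2 s, then retracted.
- **Last checks:** In the last pictures the cover is flat under the lip, and the oil tin, spray bottle and tool holder look undisturbed. The fingers were clear and the wrist force was about zero. I did not recheck the V-block at the end. In the last picture that showed it, just after I lifted the cover, it stood in place. The pad's release I judged only by eye.

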